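Slide the loaded shelf board home on its rails and close the catch

ROBOT

A 6-joint arm with a two-finger parallel gripper is mounted at the origin on a cart in front of the work surface, level with it; the furniture and walls round the work are solid. World frame = base frame: x ahead of the robot, y to its left, z up, the work surface at z = 0. Lengths are in m, angles in degrees, forces in N, time in s.
With the tool pointing down it reaches from about 0.25 to 0.725 m from the base axis. Payload 9.7 kg.
Tool frame: the origin (TCP) lies at the very end of the fingers, on their centre line; the grasp point (between the pads) lies 19 mm behind it; z points along the fingers, y is the line along which they close (so a half turn about z gives the same grasp; the last joint's range is limited). The gripper opens to 85 mm and grips with 20 to 120 N. Pads are 22 mm wide; open, the fingers measure 114 mm over their backs; the gripper's body (76 mm by 85 mm) begins 54 mm behind the grasp point. The pads swing forward as they close: fully open they stand 13 mm farther back than shut.
Start: joints at [0, 4.979, 10.078, 95.1, 0, 90], TCP at [0.55, -0, 0.231] pointing down, gripper open.
Joint ranges: [-179.16, 179.16], [-48.56, 103.87], [-65.8, 70.77], [-126.05, 130.52], [-82.76, 87.17], [-180, 180]. Speed limits (degrees/s): [127.2, 127.2, 147.25, 180, 180, 180].

INTERFACE

Orientations are given as [roll, pitch, yaw] about the fixed x, y, z axes, in that order (R = Rz(yaw) Ry(pitch) Rx(roll)).
In Python, from workcell import bot, viewer, finder gives the robot as it stands. The module is installed in compiled form; this text tells all that it offers.
- The arm moves only by the shell command python3 -m inch 'ROWS' [FORCE]. ROWS is JSON, a list that holds one entry, the list of rows, each a list of 7 numbers: the opening in per cent of the stroke, from 0 (shut) to 100 (fully open), then the shift along the tool's x, y, z in mm, then the turn, a rotation vector about the tool's x, y, z in degrees. In form: [[[grip, tx, ty, tz, ax, ay, az], ...]]. A call has 1 to 8 rows; each row shifts and turns the commanded pose from where the row before left it, along the tool's axes as they then stand; what a row does not reach is not made up. A row lasts 1/8 s, in which the tool goes at most 62.5 mm and 10.7 degrees, less where a joint would pass 70% of its speed; a pose out of reach is approached as far as the arm can. A call with a gripper value outside its range is refused whole. The fingers move at their own pace and stop on an object; FORCE is the grip in N (left out, the last holds). Time passes only in rows, so rows that do not move let the fingers close. It gives the time, the measured TCP pose, the force, the opening and the grip force at its end, in the units of the state.
- bot.get_obs(): the state, without advancing time (a new reading comes with each control period).
- viewer.camera(name): name is "scene" or "side" or "wrist"; returns a dict with "pixels" (420x560x3 uint8, red, green, blue), "vfov" (degrees; the focal length in pixels is half the picture's height over the tangent of half this angle, whatever the lens; pixels are square), "cx", "cy" (the principal point, pixels), "R" (3x3) and "t" (3): a world point X has camera coordinates R X + t. Camera axes: x right, y down, z forward; pixel columns grow to the right and rows downward; lengths in m; the calibration is good to about 2 mm. A picture is of the moment at which its call begins. There is no depth.
- bot.job_done(): hands the job in; it is judged then, once.
Trained networks look in the newest picture that a camera, given by its name, has taken for a name from the list of things; names that differ only in an ending like _2 or _b are one class to them, and where a whole thing is asked for, a point or a joint stands for the part that bears it (a point fixed in the world has none). Each returns a list of dicts, best first, with "conf" (0 to 1); they miss things now and then, are a little off and sometimes report something else, mostly with a low value. They report only what shows in the picture. A call takes as long as a camera call. They do not tell look-alikes from the thing itself.
- finder.outline_of(camera, thing): "pixels" (420x560 bool, what is visible of it) and "extent" ([centre column, centre row, width, height] in pixels, round what is visible of it).
- finder.mark_of(camera, thing): "position" ([column, row] in pixels: a listed point, or the origin of a listed thing).
The state is a dict: "time": time; "q": joint angles; "qd": joint speeds; "joint_efforts": joint torques, N m; "ee_pos": TCP position; "tcp_rot": TCP orientation; "wrist_force": force on the tool from outside, world axes, zero at the start; "torque": the same for the moment, N m; "opening": finger opening in m; "grasp_force": force on a finger pad.
Only numpy, scipy, OpenCV 4.12 (cv2) and the standard library are available. Lean on these libraries where they do the work, as an engineer would, in place of code of your own. Each camera call takes 0.05 s, during which the arm holds its last target. There are 200 camera calls.

TASK

Using only the fingertips, gripping and lifting nothing, push the wooden shelf board by its blue lip along the rails, away from you, until it drops fully into its locating notches, with the beaker and the crucible still standing on it. Then push the red catch round by its peg until it lies fully across behind the board, and let go. Leave the jars and bottles on the bench where they are.

Things in the scene. Friction and masses are not known exactly. Their poses are not given: they have to be found in the camera images.
- rack: fixed low rack, 290 (its x) x 160 mm (its y): grey base, two aluminium rails, dark side fences 64 mm high and 144 mm apart inside, end plate at the far end. Origin: centre of its underside, on the bench. x = the way the board is pushed (away from the robot, turned up to 20 degrees), z up. Rail tops 45 mm up, with notches 6 mm deep, 22 mm long. Yellow fence marks: far edge of the board when home
- board: loose brown wooden board, 140 x 140 x 8 mm, about 0.4 kg (varies), 2 mm play to each fence. Origin: centre of the slab's underside; axes as the rack's. Four black lugs under it, 14 mm long, 8 mm deep, ride on the rails (origin 53 mm up); at home all drop into notches at once (origin 47 mm up, board level) and the notch walls stop it, 4 mm play either way. Starts 65 to 105 mm short of home
- seat (a point): point on the rack where the board's origin lies when the board is home (45 mm along the rack's x from its origin, 47 mm above the bench)
- catch (a joint): angle of the red catch about its upright pivot, rad: 0 = arm points to the rack's -x (open, beside the fence), 1.571 = stop, arm points to the rack's -y, across behind the board's lip (shut). Turns counter-clockwise seen from above as it shuts; stays where it is left (light friction, under 1 N at the peg). Starts between -0.35 and 0.2
- catch_peg (a point): centre of the top of the catch's upright red peg, 12 mm in diameter, 34 mm tall above its arm, 65 mm from the pivot, top 111 mm above the bench. The arm below it is 12 mm wide, 66 to 77 mm above the bench, and ends 9 mm past the peg
- catch_pivot (a point): pivot axis of the catch, on the rack: at (-37, +92) mm in the rack's x, y, 66 mm above the bench
- beaker: empty clear glass beaker, 58 mm across, 68 mm tall, loose on the board's +y half; origin at the centre of its underside, z up
- crucible: small white crucible, 44 mm across, 36 mm tall, loose on the board's -y half; origin at the centre of its underside, z up
- jar_a: bystander: glass sample jar, 69 mm across, 105 mm tall, origin under its centre
- jar_b: bystander: glass sample jar, 69 mm across, 105 mm tall, origin under its centre
- bottle_green: bystander: white bottle with green cap, 45 mm across, 92 mm tall, origin under its centre
- wash: bystander: wash bottle with red spout, 206 mm tall, origin under its centre
- lip (a point): on the board: centre of the near face of its upright blue lip, at (-70, 0, 24) mm from the board's origin. The lip is 80 mm wide (y), 8 mm thick and stands 33 mm above the slab, its top 41 mm above the board's origin; push it here toward the rack's +x
There are look-alikes about, which are no part of the job. Leave any black or turquoise look-alike of the crucible alone.

How it is judged:
By the outcome, as a careful person would: the job done as asked, in the order asked, and still so for the second after the job is handed in, with the robot touching nothing.
It also fails if it takes over 45 s, if anything falls off the work surface, if the arm or the gripper's body presses on something with over 40 N, if the wrist force passes 120 N, or if a joint passes its speed limit or range.

## Working session

There is one attempt and no reset: what is moved stays moved. The work goes in short steps, Python scripts to look and compute and a shell command to move; the robot and the scene stay as the last step left them, time stands still between calls to the robot, and variables do not carry over. Pictures are saved under pics/ and viewed, at most 10 in all, crops included, and the job is handed in when it is done.

```bash
mkdir -p pics; cat > h.py <<'E'
from workcell import bot, viewer, finder
import numpy as np, cv2
from scipy.optimize import least_squares
def cam(n):
    c=viewer.camera(n); c['f']=210/np.tan(np.radians(c['vfov'])/2); c['R']=np.array(c['R']); c['t']=np.array(c['t']); return c
def proj(c,X):
    p=np.atleast_2d(X)@c['R'].T+c['t']; return np.c_[c['cx']+c['f']*p[:,0]/p[:,2], c['cy']+c['f']*p[:,1]/p[:,2]]
def atz(c,uv,z):
    d=c['R'].T@np.array([(uv[0]-c['cx'])/c['f'],(uv[1]-c['cy'])/c['f'],1]); o=-c['R'].T@c['t']; return o+d*(z-o[2])/d[2]
def save(c,n): cv2.imwrite('pics/'+n,cv2.cvtColor(c['pixels'],cv2.COLOR_RGB2BGR))
E
python3 - <<'E'
from h import *
np.set_printoptions(precision=4,suppress=True)
Z=dict(seat=.047,catch_peg=.111,catch_pivot=.066,lip=.077,beaker=.061,crucible=.061,rack=0,board=.053,jar_a=0,bottle_green=0,wash=0)
cs={}
for n in ['scene','side','wrist']:
    c=cs[n]=cam(n); save(c,n+'0.png'); print(n,'cam at',-c['R'].T@c['t'])
    for k,z in Z.items():
        for m in finder.mark_of(n,k)[:3]: print(n,k,round(m['conf'],2),np.round(m['position'],1),atz(c,m['position'],z)[:2])
a=np.vstack([cv2.resize(cs['scene']['pixels'],(800,600))]); cv2.imwrite('pics/s0.png',a[...,::-1])
print(bot.get_obs())
E
```

```text
scene cam at [-0.2359 -0.804   1.0193]
scene seat 0.74 [401.6 265.6] [ 0.6453 -0.4107]
scene seat 0.62 [293.9 206.8] [ 0.6355 -0.0617]
scene catch_peg 0.73 [273. 220.] [ 0.503  -0.1053]
scene catch_peg 0.67 [231.8 196.5] [0.4982 0.0416]
scene catch_pivot 0.58 [249.8 195. ] [0.5735 0.0506]
scene lip 0.95 [251.6 224.4] [ 0.4801 -0.0492]
scene beaker 0.76 [264.1 207.7] [ 0.5646 -0.0137]
scene beaker 0.19 [274.  222.9] [ 0.5369 -0.0767]
scene crucible 0.76 [272.3 225.2] [ 0.5271 -0.0796]
scene crucible 0.74 [315.8 254.6] [ 0.5201 -0.2355]
scene crucible 0.64 [240.3 270.8] [ 0.354  -0.1341]
scene rack 0.72 [282.1 224.8] [ 0.5956 -0.053 ]
scene board 0.7 [272.3 218.4] [ 0.5537 -0.0548]
scene jar_a 0.79 [413.8 291.1] [ 0.6338 -0.4617]
scene jar_a 0.64 [401.8 266.3] [ 0.6861 -0.3934]
scene bottle_green 0.71 [212.6 180.4] [0.6029 0.2473]
scene wash 0.85 [413.1 324.8] [ 0.5432 -0.5155]
side cam at [-0.049  -1.2334  1.205 ]
side seat 0.94 [309.3 197.9] [ 0.6389 -0.0602]
side seat 0.41 [298.5 211.5] [ 0.5725 -0.1038]
side seat 0.3 [285.9 202.5] [ 0.5569 -0.0429]
side catch_peg 0.57 [258.5 181.4]
[... 870 characters left out ...]
0.561  -0.0147]
wrist crucible 0.88 [156.1 236.5] [ 0.4162 -0.0585]
wrist crucible 0.76 [275.4 309.1] [ 0.5551 -0.1598]
wrist crucible 0.59 [258.1 250.3] [ 0.5343 -0.0764]
wrist jar_a 0.57 [223.7 151.5] [0.4901 0.0304]
{'time': 1.8, 'q': array([-0.0027,  4.9782, 10.0768, 95.0996,  0.0006, 90.0002]), 'qd': array([ 0.0251,  0.1128,  0.0045, -0.028 , -0.0418,  0.1114]), 'joint_efforts': array([ -0.0023, -52.0094,  46.4858,   0.0015,  -0.0001,   0.    ]), 'ee_pos': array([ 0.55  , -0.    ,  0.2313]), 'tcp_rot': array([-179.9991,   -0.0006,   89.9971]), 'wrist_force': array([-0.268 , -0.6398, -0.1067]), 'torque': array([0.0089, 0.033 , 0.0372]), 'grasp_force': 0.0, 'opening': 0.08530807472543261}
```

View pics/s0.png

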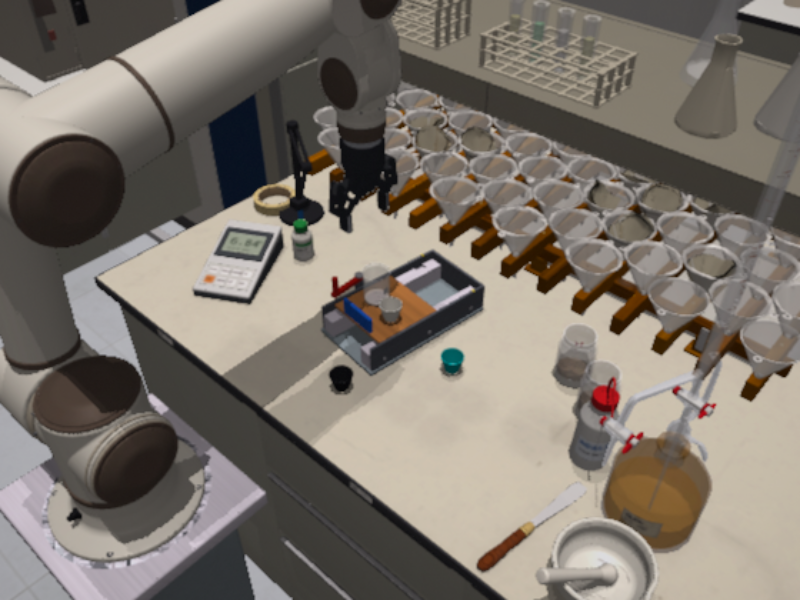

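View pics/side0.png

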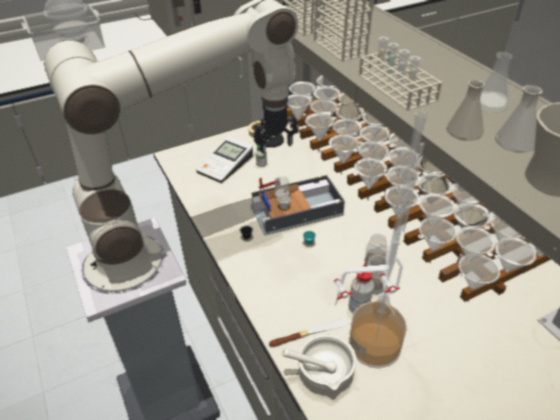

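The rack sits at about (0.60, -0.05), turned roughly -8.6°. In the 800-px scene view the blue lip is near (358,316), the red catch near (345,285), the black look-alike at (341,378) and the turquoise one at (452,360). Next I'll check the rack fit against the wrist view.

```bash
cat >> h.py <<'E'
SEAT=np.array([.6415,-.0583]); PIV=np.array([.573,.0455])
d=PIV-SEAT; YAW=np.arctan2(d[1],d[0])-np.arctan2(.092,-.082)
def rackpose(o=None,yaw=None):
    yaw=YAW if yaw is None else yaw
    R=np.array([[np.cos(yaw),-np.sin(yaw)],[np.sin(yaw),np.cos(yaw)]])
    return R, (SEAT+PIV)/2-R@np.array([.004,.046])
RR,RO=rackpose()
def w(x,y,z): return np.r_[RO+RR@np.array([x,y])/1000,z/1000]
def r(X): return RR.T@(np.array(X)[:2]-RO)*1000
E
python3 - <<'E'
from h import *
print(np.degrees(YAW),RO,'lip',r([.4825,-.034]),'beaker',r([.561,-.0165]),'cruc',r([.533,-.073]),'peg',r([.5,.043]))
c=cam('wrist'); im=cv2.resize(c['pixels'][...,::-1],None,fx=10/7,fy=10/7).copy()
def poly(P,col): cv2.polylines(im,[np.int32(proj(c,np.array([w(*p) for p in P]))*10/7)],True,col,1)
poly([(-145,-80,64),(145,-80,64),(145,80,64),(-145,80,64)],(0,255,0))
poly([(-145,-72,64),(145,-72,64),(145,72,64),(-145,72,64)],(0,255,0))
bx=r([.4825,-.034])[0]+70
poly([(bx-70,-40,94),(bx-62,-40,94),(bx-62,40,94),(bx-70,40,94)],(255,0,255))
th=.17; poly([(-37,92,111),(-37-65*np.cos(th),92-65*np.sin(th),111)],(0,255,255))
cv2.imwrite('pics/w1.png',im)
E
```

```text
-8.289022215917113 [ 0.59666012 -0.05134279] lip [-115.46779196    0.70354116] beaker [-40.31076338  29.3378048 ] cruc [-59.87284612 -30.60862894] peg [-109.25143567   79.42207084]
```

View pics/w1.png

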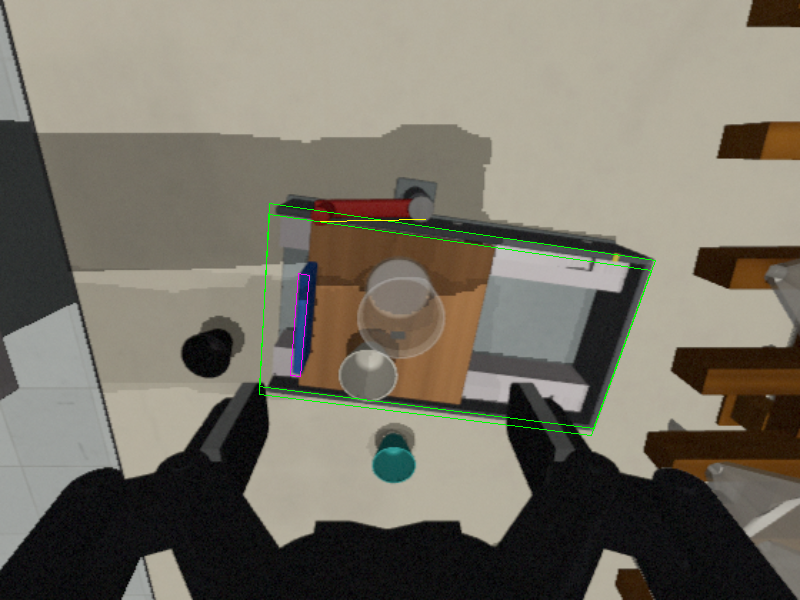

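```bash
python3 -m inch '[[[50,0,0,0,0,0,-10],[50,0,0,0,0,0,-10],[50,0,0,0,0,0,-10]]]'; python3 -c "
from h import *; print(bot.get_obs()['q'])"
```

```text
time: 2.22
ee_pos: [0.55, -0.0, 0.2313]
tcp_rot: [180.0, 0.0, 120.3]
wrist_force: [-0.0, -0.2, -0.0]
opening: 0.0429
grasp_force: 0.0
[-2.39924207e-04  4.97819254e+00  1.00770416e+01  9.50974326e+01
 -1.26183466e-04  5.96690748e+01]
```

The overlay agrees to about 5 mm: lip top at (305,315), red arm from (320,210) to pivot (420,207). True yaw looks closer to -9°. Now I turn so the fingers straddle the lip's centre and move in behind it.

```bash
python3 -m inch '[[[50,0,0,0,0,0,-10],[50,0,0,0,0,0,-10],[50,0,0,0,0,0,-10],[50,0,0,0,0,0,-10],[50,0,0,0,0,0,-10.7],[50,32,-14,0,0,0,0],[50,32,-14,0,0,0,0],[50,32,-13,0,0,0,0]]]'; python3 -m inch '[[[50,0,0,40,0,0,0],[50,0,0,40,0,0,0],[50,0,0,35,0,0,0],[50,0,0,30,0,0,0],[50,0,0,0,0,0,0]]]'
python3 - <<'E'
from h import *
o=bot.get_obs(); print(r(o['ee_pos']),o['q'])
for n in ['scene','side','wrist']:
    c=cam(n)
    for k,z in dict(lip=.077,catch_peg=.111,catch_pivot=.066,seat=.047).items():
        for m in finder.mark_of(n,k)[:1]: X=atz(c,m['position'],z);print(n,k,round(m['conf'],2),X[:2].round(4),r(X).round(1))
im=cam('wrist')['pixels'][...,::-1]; s=cam('scene')['pixels'][150:290,190:350,::-1]
cv2.imwrite('pics/a2.png',np.hstack([im[:,:430],cv2.resize(s,(370,420))]))
E
```

```text
time: 3.22
ee_pos: [0.4476, -0.0252, 0.2312]
tcp_rot: [-180.0, 0.0, 170.7]
wrist_force: [-0.1, -0.3, 0.7]
opening: 0.0428
grasp_force: 0.0
time: 3.85
ee_pos: [0.4472, -0.0249, 0.0846]
tcp_rot: [-180.0, -0.2, 170.7]
wrist_force: [0.2, -0.6, 0.2]
opening: 0.0427
grasp_force: 0.0
[-151.67621325    4.6418148 ] [-3.18439010e+00 -9.17708274e+00 -1.98766815e+01  7.95076748e+01
 -1.17448086e-04  6.11593935e+00]
scene lip 0.55 [ 0.4759 -0.0474] [-120.   -13.5]
scene catch_peg 0.23 [ 0.5732 -0.1093] [-14.8 -60.8]
scene catch_pivot 0.94 [0.5618 0.0342] [-46.8  79.7]
scene seat 0.69 [ 0.6439 -0.054 ] [47.2  4.1]
side lip 0.8 [ 0.494  -0.0351] [-104.     1.3]
side catch_peg 0.62 [0.5008 0.0366] [-107.5   73.2]
side catch_pivot 0.69 [0.5736 0.0388] [-35.8  85.9]
side seat 0.64 [ 0.6633 -0.4192] [ 119.  -354.4]
wrist lip 0.81 [ 0.4839 -0.0347] [-114.     0.2]
wrist catch_pivot 0.81 [0.5745 0.0491] [-36.4  96.2]
```

View pics/a2.png

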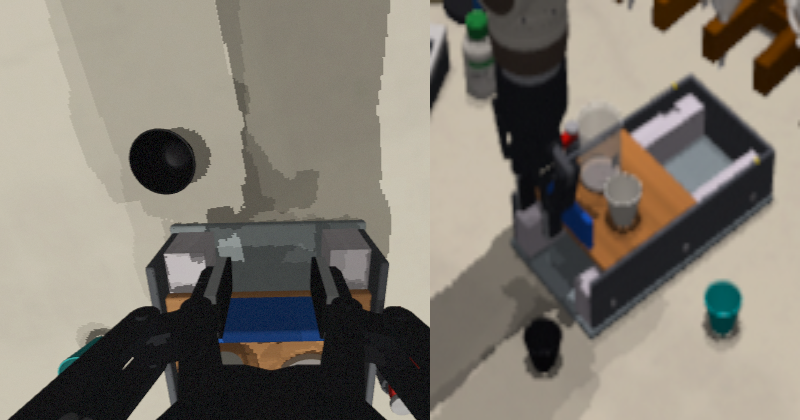

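The wrist crop shows both fingertips behind the lip (tips at (230,265) and (315,265), lip spanning columns 220–320), centred between the fences and parallel to the lip. I lower and push gently.

```bash
python3 -m inch '[[[50,0,0,10,0,0,0],[50,0,0,8,0,0,0],[50,-6,0,0,0,0,0],[50,-6,0,0,0,0,0],[50,-4,0,0,0,0,0],[50,-3,0,0,0,0,0],[50,-3,0,0,0,0,0],[50,-3,0,0,0,0,0]]]'; python3 -m inch '[[[50,-3,0,0,0,0,0],[50,-3,0,0,0,0,0],[50,-3,0,0,0,0,0],[50,-3,0,0,0,0,0],[50,-3,0,0,0,0,0],[50,-3,0,0,0,0,0],[50,-3,0,0,0,0,0],[50,-3,0,0,0,0,0]]]'
python3 - <<'E'
from h import *
o=bot.get_obs(); print(r(o['ee_pos']))
c=cam('side'); w_=cam('wrist')
for n,c in(('side',c),('wrist',w_)):
  for k,z in dict(lip=.077,beaker=.061,crucible=.061).items():
    for m in finder.mark_of(n,k)[:3]: X=atz(c,m['position'],z);print(n,k,round(m['conf'],2),r(X).round(1))
E
```

```text
time: 5.7
ee_pos: [0.4732, -0.0289, 0.0683]
tcp_rot: [180.0, -0.0, 170.7]
wrist_force: [-5.1, 1.0, 2.8]
opening: 0.0425
grasp_force: 2.7
time: 6.7
ee_pos: [0.4961, -0.0323, 0.0683]
tcp_rot: [179.9, -0.1, 170.7]
wrist_force: [-7.9, 4.0, 4.7]
opening: 0.0428
grasp_force: 3.8
[-102.28176248    4.34248837]
side lip 0.63 [-81.3   6. ]
side beaker 0.63 [-22.   47.3]
side crucible 0.71 [-41.9  92.4]
side crucible 0.65 [ -40.2 -204.7]
side crucible 0.63 [-223.1 -140.3]
wrist lip 0.6 [-90.5   1.5]
wrist crucible 0.95 [ -65.  -110.1]
wrist crucible 0.84 [-32.2 -32. ]
wrist crucible 0.73 [-198.   -44.3]
```

```bash
python3 -m inch '[[[50,-3,0,0,0,0,0],[50,-3,0,0,0,0,0],[50,-3,0,0,0,0,0],[50,-3,0,0,0,0,0],[50,-3,0,0,0,0,0],[50,-3,0,0,0,0,0],[50,-3,0,0,0,0,0],[50,-3,0,0,0,0,0]]]'; python3 -m inch '[[[50,-3,0,0,0,0,0],[50,-3,0,0,0,0,0],[50,-3,0,0,0,0,0],[50,-3,0,0,0,0,0],[50,-3,0,0,0,0,0],[50,-3,0,0,0,0,0],[50,-3,0,0,0,0,0],[50,-2,0,0,0,0,0]]]'
python3 - <<'E'
from h import *
o=bot.get_obs(); print(r(o['ee_pos']),w(-36,4,68))
w_=cam('wrist')
for n,c in [('wrist',w_)]:
  for k,z in dict(lip=.077,beaker=.061,crucible=.061,seat=.047).items():
    for m in finder.mark_of(n,k)[:3]: X=atz(c,m['position'],z);print(n,k,round(m['conf'],2),r(X).round(1))
E
```

```text
time: 8.1
ee_pos: [0.5198, -0.0362, 0.0683]
tcp_rot: [179.9, -0.1, 170.7]
wrist_force: [-7.4, 4.4, 4.8]
opening: 0.0428
grasp_force: 3.7
time: 9.1
ee_pos: [0.5424, -0.0398, 0.0683]
tcp_rot: [179.9, -0.1, 170.7]
wrist_force: [-6.8, 2.3, 4.9]
opening: 0.0427
grasp_force: 3.8
[-55.30205331   3.561618  ] [ 0.56161287 -0.04219458  0.068     ]
wrist beaker 0.77 [29.  31.3]
wrist crucible 0.96 [ -52.7 -112.4]
wrist crucible 0.86 [-185.   -45.5]
wrist crucible 0.77 [ 13.2 -31. ]
```

```bash
python3 -m inch '[[[50,-2,0,0,0,0,0],[50,-2,0,0,0,0,0],[50,-2,0,0,0,0,0],[50,-2,0,0,0,0,0],[50,-2,0,0,0,0,0],[50,-2,0,0,0,0,0]]]'; for i in 1; do python3 -m inch '[[[50,-1.5,0,0,0,0,0],[50,-1,0,0,0,0,0]]]';  python3 -m inch '[[[50,-1,0,0,0,0,0],[50,-1,0,0,0,0,0]]]'; done
python3 - <<'E'
from h import *
o=bot.get_obs(); print(r(o['ee_pos']))
s=cam('scene')['pixels'][150:290,190:350,::-1];w_=cam('wrist')['pixels'][...,::-1]
cv2.imwrite('pics/a3.png',np.hstack([w_[200:,100:460],cv2.resize(s,(420,368))[:220] if 0 else cv2.resize(s,(251,220),interpolation=cv2.INTER_CUBIC)]))
cv2.imwrite('pics/a4.png',cv2.resize(s,(686,600),interpolation=cv2.INTER_CUBIC))
E
```

```text
time: 10.1
ee_pos: [0.5543, -0.0418, 0.0682]
tcp_rot: [179.9, -0.1, 170.7]
wrist_force: [-7.5, 3.2, 3.8]
opening: 0.0428
grasp_force: 3.6
time: 10.35
ee_pos: [0.5569, -0.0423, 0.0681]
tcp_rot: [180.0, -0.1, 170.7]
wrist_force: [-1.4, 0.4, -0.9]
opening: 0.0426
grasp_force: 0.3
time: 10.6
ee_pos: [0.5592, -0.0429, 0.0681]
tcp_rot: [180.0, -0.1, 170.7]
wrist_force: [-4.9, 2.7, -0.4]
opening: 0.0424
grasp_force: 2.3
[-38.28328929   2.94089964]
```

View pics/a4.png

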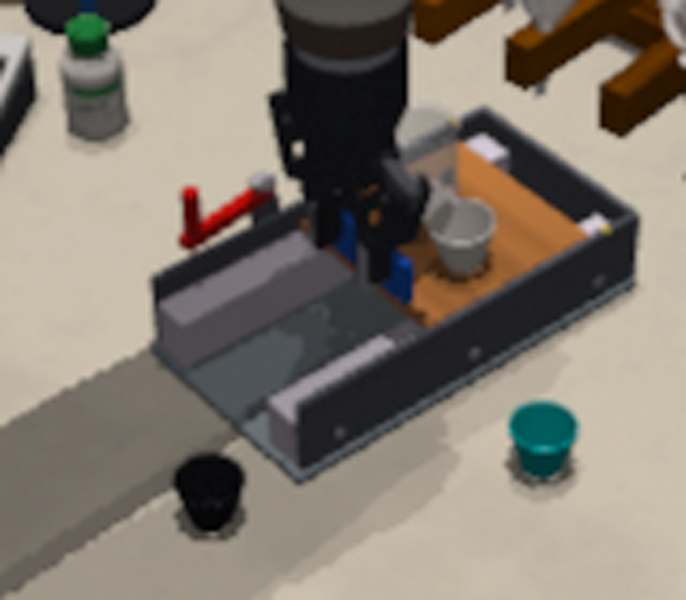

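The force dropped at t = 10.35 s, and the board's far edge now lines up with the yellow marks at (455,122) and (605,228), so it appears to have dropped. Both vessels are standing. A small extra push will confirm the notch wall is there.

```bash
python3 -m inch '[[[50,-1,0,0,0,0,0],[50,-1,0,0,0,0,0]]]'; python3 -m inch '[[[50,-1,0,0,0,0,0],[50,-1,0,0,0,0,0]]]'
```

```text
time: 10.95
ee_pos: [0.5616, -0.0435, 0.0681]
tcp_rot: [-180.0, -0.0, 170.7]
wrist_force: [-4.2, 1.2, -1.8]
opening: 0.0428
grasp_force: 1.6
time: 11.2
ee_pos: [0.5637, -0.0439, 0.0682]
tcp_rot: [-180.0, 0.0, 170.7]
wrist_force: [-2.0, 1.8, -1.0]
opening: 0.0426
grasp_force: 1.3
```

```bash
python3 -m inch '[[[50,-1,0,0,0,0,0],[50,-1,0,0,0,0,0]]]'
python3 - <<'E'
from h import *
o=bot.get_obs(); print(r(o['ee_pos']))
c=cam('wrist')
for k,z in dict(lip=.071,beaker=.055,crucible=.055,seat=.047).items():
    for m in finder.mark_of('wrist',k)[:3]: X=atz(c,m['position'],z);print(k,round(m['conf'],2),r(X).round(1))
cv2.imwrite('pics/a5.png',cv2.resize(c['pixels'][180:,80:480,::-1],None,fx=2,fy=2))
E
```

```text
time: 11.45
ee_pos: [0.5648, -0.0441, 0.0681]
tcp_rot: [-180.0, -0.1, 170.7]
wrist_force: [-9.6, 0.9, 0.8]
opening: 0.0426
grasp_force: 4.6
[-32.52627483   2.57111519]
lip 0.62 [-21.9  -1.1]
lip 0.37 [-95.7 117.1]
beaker 0.73 [49.9 32.4]
crucible 0.57 [ -43.7 -116.4]
crucible 0.56 [ 36.8 -31.7]
seat 0.67 [48.1  2.8]
```

View pics/a5.png

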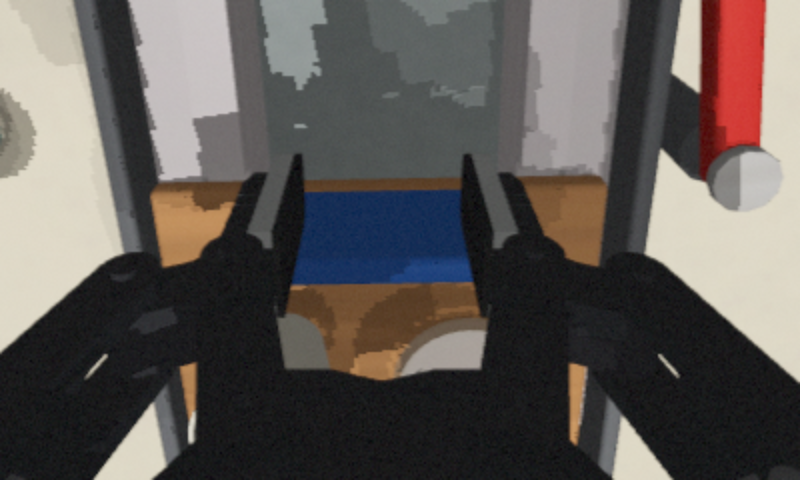

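The wrist view shows the lip (300–470, 190–280) pushed up to the notch wall, with force rising and motion stopping. The board is level and the red pivot is at (745,178). I back off, rise, close the fingers and look at the peg.

```bash
python3 -m inch '[[[50,5,0,0,0,0,0],[50,12,0,0,0,0,0],[50,0,0,-30,0,0,0],[50,0,0,-40,0,0,0],[0,0,0,-40,0,0,0],[0,20,40,0,0,0,0],[0,20,45,0,0,0,0],[0,20,45,0,0,0,0]]]'; python3 -m inch '[[[0,0,0,0,0,0,0],[0,0,0,0,0,0,0]]]'
python3 - <<'E'
from h import *
o=bot.get_obs(); print(r(o['ee_pos']),o['q'])
for n in ['wrist','side','scene']:
  c=cam(n)
  for k,z in dict(catch_peg=.111,catch_pivot=.066,lip=.071,board=.047,beaker=.055,crucible=.055).items():
    for m in finder.mark_of(n,k)[:2]: X=atz(c,m['position'],z);print(n,k,round(m['conf'],2),r(X).round(1))
  if n=='wrist': 
    im=c['pixels'][...,::-1].copy()
    for th in (.1,.2):
      p=proj(c,w(-37-65*np.cos(th),92-65*np.sin(th),111))[0]; cv2.circle(im,tuple(np.int32(p)),2,(0,255,0),-1)
    p=proj(c,w(-37,92,77))[0]; cv2.circle(im,tuple(np.int32(p)),2,(0,255,255),-1)
    cv2.imwrite('pics/a6.png',im)
E
```

```text
time: 12.7
ee_pos: [0.5099, 0.0977, 0.1788]
tcp_rot: [180.0, 0.1, 170.7]
wrist_force: [0.6, 0.6, 0.4]
opening: 0.0
grasp_force: 0.0
time: 12.95
ee_pos: [0.5105, 0.0964, 0.1786]
tcp_rot: [-180.0, 0.1, 170.7]
wrist_force: [0.1, -0.7, -0.5]
opening: -0.0
grasp_force: 0.0
[-106.54962917  133.82902723] [ 1.07097959e+01 -2.17886704e-02 -9.35835003e-01  8.90328305e+01
 -2.06540531e-02  1.99772656e+01]
wrist catch_peg 0.62 [-102.4   83.8]
wrist catch_pivot 0.63 [-36.1  94.3]
wrist catch_pivot 0.46 [-39.5  26. ]
wrist lip 0.95 [-19.4   0.3]
wrist board 0.67 [49.8  1.3]
wrist crucible 0.88 [ 36.9 -33.5]
wrist crucible 0.73 [ -46.5 -110.4]
side catch_peg 0.63 [-103.9   73.6]
side catch_pivot 0.8 [-40.3  84.6]
side lip 0.83 [-20.9   1.1]
side lip 0.35 [-21.  -59.5]
side board 0.8 [40.5 -4.6]
side board 0.24 [-9.8 33.5]
side beaker 0.6 [37.3 12.2]
side crucible 0.64 [-222.  -127.3]
side crucible 0.55 [ 41.3 -17.1]
scene catch_peg 0.5 [-101.7   75.3]
scene catch_pivot 0.98 [-36.7  85.1]
scene lip 0.9 [-21.7   3.6]
scene board 0.86 [ 49.7 -13.3]
scene board 0.64 [-9.7 24. ]
scene beaker 0.58 [51.5 31.4]
scene beaker 0.42 [ 38.5 -39. ]
scene crucible 0.71 [ -49.9 -195.1]
scene crucible 0.68 [-228.8 -122.9]
```

View pics/a6.png

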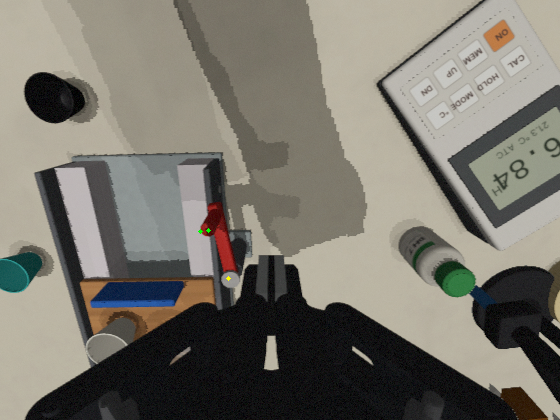

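The wrist view shows the peg top at about (207,231), on my model dots (θ ≈ 0.15), and the pivot at (229,278). The board is home with the vessels standing. I go down outside the peg, turn to line up with the arm and make contact.

```bash
python3 -m inch '[[[0,0,0,30,0,0,0],[0,0,0,35,0,0,0],[0,-2,0,29,0,0,0],[0,0,-7,0,0,0,-8],[0,0,-6,0,0,0,0],[0,0,-6,0,0,0,0],[0,0,-3,0,0,0,0],[0,0,0,0,0,0,0]]]'
python3 - <<'E'
from h import *
o=bot.get_obs(); print(r(o['ee_pos']),o['q'])
c=cam('wrist')
for k,z in dict(catch_peg=.111).items():
    for m in finder.mark_of('wrist',k)[:2]: X=atz(c,m['position'],z);print(k,round(m['conf'],2),r(X).round(1))
E
```

```text
time: 15.0
ee_pos: [0.5113, 0.0742, 0.0846]
tcp_rot: [180.0, 0.0, 178.6]
wrist_force: [0.2, 0.6, 0.1]
opening: 0.0001
grasp_force: 0.0
[-102.60638238  111.93701719] [ 8.25820975e+00  8.15192167e-02 -1.12171247e+01  7.86738412e+01
  2.55577168e-03  9.63121137e+00]
catch_peg 0.79 [-101.4   84.8]
```

```bash
python3 -m inch '[[[0,1,-4,0,0,0,0],[0,1,-4,0,0,0,0],[0,1.5,-5.7,0,0,0,-5],[0,1.5,-5.7,0,0,0,-5],[0,1.5,-5.7,0,0,0,-5],[0,1.5,-5.7,0,0,0,-5]]]'
python3 - <<'E'
from h import *
o=bot.get_obs(); print(r(o['ee_pos'])-[-37,92],o['q'])
c=cam('wrist')
for k,z in dict(catch_peg=.111).items():
    for m in finder.mark_of('wrist',k)[:2]: X=atz(c,m['position'],z);print(k,round(m['conf'],2),r(X).round(1))
E
```

```text
time: 15.85
ee_pos: [0.5054, 0.043, 0.0843]
tcp_rot: [180.0, 0.0, -161.1]
wrist_force: [0.4, 0.7, 0.5]
opening: 0.0001
grasp_force: 0.3
[-66.93757202 -11.82249543] [ 4.85434956e+00 -1.18058539e+00 -1.24967050e+01  7.86772793e+01
  1.23768266e-02 -1.40061495e+01]
catch_peg 0.72 [-93.8  63.1]
catch_peg 0.72 [-89.5  21.1]
```

```bash
python3 -m inch '[[[0,1.5,-5.7,0,0,0,-5],[0,1.5,-5.7,0,0,0,-5],[0,1.5,-5.7,0,0,0,-5],[0,1.5,-5.7,0,0,0,-5],[0,1.5,-5.7,0,0,0,-5],[0,1.5,-5.7,0,0,0,-5]]]'
python3 -m inch '[[[0,1.5,-5.7,0,0,0,-5],[0,1.5,-5.7,0,0,0,-5],[0,1.5,-5.7,0,0,0,-5],[0,1.5,-5.7,0,0,0,-5],[0,1.5,-5.7,0,0,0,-5],[0,0,0,0,0,0,0]]]'
python3 - <<'E'
from h import *
o=bot.get_obs(); print(r(o['ee_pos'])-[-37,92],o['q'])
c=cam('wrist')
for k,z in dict(catch_peg=.111,lip=.071).items():
    for m in finder.mark_of('wrist',k)[:2]: X=atz(c,m['position'],z);print(k,round(m['conf'],2),r(X).round(1))
E
```

```text
time: 16.7
ee_pos: [0.5153, 0.0097, 0.0843]
tcp_rot: [180.0, 0.0, -131.3]
wrist_force: [0.4, 1.1, 0.5]
opening: 0.0001
grasp_force: 0.3
time: 17.45
ee_pos: [0.5357, -0.0114, 0.0842]
tcp_rot: [180.0, -0.0, -106.4]
wrist_force: [0.3, 0.5, -0.2]
opening: -0.0003
grasp_force: 0.0
[-29.07539371 -61.24647407] [-1.21644059e+00  2.73928145e+00 -8.54930133e+00  7.87217295e+01
 -1.88673549e-03 -7.47710820e+01]
catch_peg 0.86 [-44.3  30.2]
lip 0.78 [-21.4   0.7]
```

```bash
python3 -m inch '[[[0,1.5,-5.7,0,0,0,-5],[0,0.5,-3,0,0,0,-2],[0,0,0,0,0,0,0]]]'
python3 -m inch '[[[0,0,-1.5,0,0,0,0],[0,0,-1,0,0,0,0]]]'
python3 -m inch '[[[0,0,-1,0,0,0,0],[0,0,-1,0,0,0,0]]]'
```

```text
time: 17.98
ee_pos: [0.5436, -0.0154, 0.0843]
tcp_rot: [-180.0, 0.0, -99.4]
wrist_force: [-0.2, 0.2, 0.9]
opening: 0.0002
grasp_force: 0.0
time: 18.23
ee_pos: [0.5449, -0.0157, 0.0842]
tcp_rot: [179.9, -0.0, -99.3]
wrist_force: [-9.4, 0.6, 4.2]
opening: -0.0002
grasp_force: 4.7
time: 18.48
ee_pos: [0.5452, -0.0158, 0.084]
tcp_rot: [179.7, -0.0, -99.3]
wrist_force: [-18.1, 2.4, 8.7]
opening: 0.0001
grasp_force: 9.2
```

At the stop: the force rises and nothing moves. I back off along +tool y, rise and check.

```bash
python3 -m inch '[[[0,0,4,0,0,0,0],[0,0,12,0,0,0,0],[0,0,14,0,0,0,0],[0,0,0,-40,0,0,0],[0,0,0,-50,0,0,0],[0,0,20,-50,0,0,0],[0,0,20,-20,0,0,0],[0,0,0,0,0,0,0]]]'
python3 - <<'E'
from h import *
for n in ['wrist','side','scene']:
  c=cam(n)
  for k,z in dict(catch_peg=.111,lip=.071,board=.047,seat=.047).items():
    for m in finder.mark_of(n,k)[:1]: X=atz(c,m['position'],z);print(n,k,round(m['conf'],2),r(X).round(1))
  if n=='wrist': a=c['pixels'][...,::-1]
  if n=='scene': b=cv2.resize(c['pixels'][150:290,200:350,::-1],(400,373),interpolation=cv2.INTER_CUBIC)
cv2.imwrite('pics/a7.png',np.hstack([a[:373,80:480],b]))
E
```

```text
time: 19.48
ee_pos: [0.4784, -0.0047, 0.2465]
tcp_rot: [-179.8, 0.0, -99.3]
wrist_force: [1.0, -0.0, -0.4]
opening: 0.0001
grasp_force: 0.0
wrist catch_peg 0.89 [-37.4  30. ]
wrist lip 0.76 [-21.7  -0.3]
wrist board 0.8 [45.4  2.2]
wrist seat 0.31 [-14.5  -7.6]
side catch_peg 0.56 [-35.2  24.9]
side lip 0.77 [-29.3  -9.1]
side board 0.97 [ 38.3 -22.3]
side seat 0.85 [52.  -1.5]
scene catch_peg 0.6 [-24.5  27.1]
scene lip 0.79 [-21.7   3.1]
scene board 0.56 [51.9 -3.8]
scene seat 0.79 [43.2  3.4]
```

View pics/a7.png

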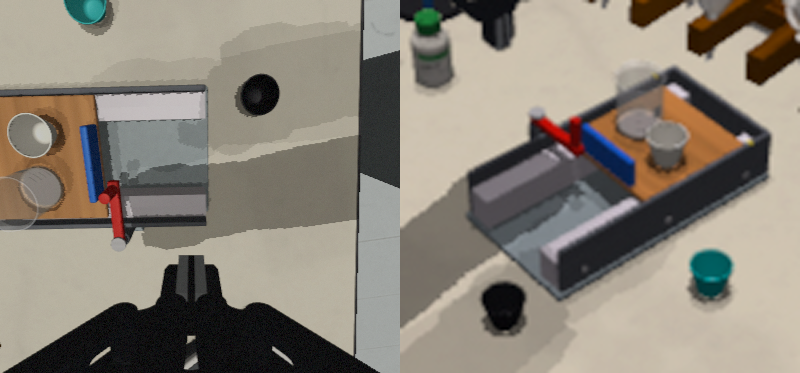

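The pictures show the board home against its marks with both vessels upright. The red catch lies across behind the lip, with its peg at (108,197) on the left and (575,130) on the right, and the arm is clear.

```bash
python3 -c "
from workcell import bot; print(bot.job_done())"
```

```text
the job is handed in; nothing more can be done
None
```

I pushed the board home into its notches with the beaker and crucible still standing, turned the catch to its stop behind the lip, left the jars and bottles untouched, and handed the job in at about 20 s; no verdict came back.

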